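# Tuck the cutlery case's flap under its lip

## Task

Close the cutlery case without grasping anything: with the fingertips, push the standing orange flap over until it lies down on the case, then, keeping it down, push it by its white ledge towards the black lip until its edge is tucked fully home beneath the lip, and take the hand away so that the lip alone holds it. Push only on the outside of the flap, without pinching it or touching its cork lining, and leave the crockery and the spoon where they are.

Things in the scene. Friction and masses are not known exactly. Their poses are not given: they have to be found in the camera images.
- case: White open cutlery case, fixed to the table, 190 mm (its x) by 240 mm (its y), rim 70 mm high. Origin: centre of its underside; z up; x points from the hinge side to the lip side. A stiff orange flap is hinged along the low-x side and a black retaining lip runs along the high-x side.
- flap (a joint): Angle of the orange flap, rad: 0 = folded over, flat on the rim and reaching towards the lip; about 1.5 = upright; up to 1.95 = leaning away from the case. Its outer face (with the white ledge) looks away from the lip when upright, up when folded. A light spring lifts it back towards upright when let go, unless its edge is caught under the lip: about 1 N at the free edge holds it down.
- slip (a joint): How far the flap's hinge has slid along its slots, m: 0 = back, 0.020 = fully home towards the lip (case x direction). It stays where it is left; sliding takes 4 to 6 N. With the flap flat, at 0 its free edge stops 10 mm short of the lip's lower edge (4 mm short of its lead-in); at 0.020 it lies 10 mm beneath the lip.
- hinge (a point): Middle of the hinge axis, at the rim's height (70 mm). It moves with slip; at slip 0 it is at x = -85 mm in the case's frame. The axis runs along the case's y.
- ledge (a point): White push ledge on the flap's outer face: middle of the foot of its upright face, 100 mm from the hinge, on the outer surface. That face looks to the hinge, is 12 mm high and 110 mm wide; behind it a ramp runs down towards the free edge, ending 30 mm beyond this point. Push on the upright face to slide the flap. z axis: the outer face's normal.
- flap_edge (a point): Middle of the flap's free edge, on the outer surface, 150 mm from the hinge. The flap is a stiff orange plate, 226 mm wide and 5 mm thick; its outer surface is 5 mm beyond the hinge axis (75 mm above the table when folded flat).
- lip_edge (a point): Middle of the lower edge of the black retaining lip, on its hinge side: 79 mm above the table, at x = 75 mm in the case's frame. The gap beneath the lip is 9 mm high and 11 mm deep; the lip is 200 mm wide, 4 mm thick, and a lead-in turns up from it to about 87 mm above the table, 6 mm towards the hinge.
- lining: Cork lining on the flap's inner face (138 by 210 mm, 2 mm thick, 6 to 8 mm in from the flap's edges). Origin on the hinge axis; not to be touched.
- mug_white: white stoneware mug, 80 mm across, 92 mm high; origin: centre of its underside. A bystander, standing loose.
- jar_teal: teal lidded jar, 68 mm across, 115 mm high; origin: centre of its underside. A bystander, standing loose.
- jar_rust: rust-red lidded jar, 68 mm across, 115 mm high; origin: centre of its underside. A bystander, standing loose.
- bowl_blue: blue bowl, 120 mm across, 55 mm high; origin: centre of its underside. A bystander, standing loose.
- tumbler: green glass tumbler, 72 mm across, 95 mm high; origin: centre of its underside. A bystander, standing loose.
- spoon: serving spoon lying flat on the table, about 10 mm thick; its origin lies on its underside, its x axis runs towards the bowl of the spoon. A bystander, standing loose.
- cup_brown: small brown cup, 74 mm across, 70 mm high; origin: centre of its underside. A bystander, standing loose.

How it is judged:
On the way, in this order (a step that is already met when the one before it is completed fails the run):
1. the flap is folded down onto the case with its edge not yet under the lip (value of joint flap below 0.12 rad and value of joint slip below 0.012 m), for 0.05 s.
2. the flap's edge is pushed home beneath the lip (value of joint flap below 0.06 rad and value of joint slip above 0.016 m), for 0.1 s.
At the end, for the whole second after the job is handed in: The flap lies flat (within 0.06 rad), slid at least 16 of its 20 mm towards the lip, its edge below the lip's lower edge, at rest and held by the lip alone (all of step 2 and z of flap_edge in the frame of lip_edge below 0.002 m and velocity of joint flap below 0.1 rad/s); the robot touches nothing.
It fails at once if the fingers touch the flap's cork lining (pinching the flap or reaching behind it) (contact force between the fingers and lining above 0.5 N).
It fails at once if a bystander is moved more than 20 mm or lifted (distance of any of mug_white, jar_teal, jar_rust, bowl_blue, tumbler, spoon, cup_brown from where it was at the start of the episode above 0.02 m).
It also fails if it takes over 40 s, if anything falls off the work surface, if the arm or the gripper's body presses on something with over 40 N, if the wrist force passes 120 N, or if a joint passes its speed limit or range.

## Robot

A 6-joint arm with a two-finger parallel gripper is mounted at the origin on the work surface. World frame = base frame: x ahead of the robot, y to its left, z up, the work surface at z = 0. Lengths are in m, angles in rad, forces in N, time in s.
With the tool pointing down it reaches from about 0.3 to 0.85 m from the base axis. Payload 5.4 kg.
Tool frame: the origin (TCP) lies at the very end of the fingers, on their centre line; the grasp point (between the pads) lies 19 mm behind it (robot.grip_point_offset is the distance from the TCP to the grasp point, in m); z points along the fingers, y is the line along which they close (so a half turn about z gives the same grasp; the last joint's range is limited). The gripper opens to 85 mm and grips with 20 to 120 N. Pads are 22 mm wide; open, the fingers measure 114 mm over their backs; the gripper's body (76 mm by 85 mm) begins 54 mm behind the grasp point. The pads swing forward as they close: fully open they stand 13 mm farther back than shut.
Start: joints at [-1.349, 0.158, 1.597, -0, 1.386, -0.21], TCP at [0.241, -0.522, 0.231] pointing down, gripper open.
Joint ranges: [-2.91, 2.91], [-0.94, 2.29], [0.18, 2.7], [-1.29, 4.43], [0.17, 2.64], [-3, 3]. Speed limits (rad/s): [2.57, 2.57, 3.14, 3.14, 3.14, 3.14].

## Interface

Orientations are given as a 3x3 rotation matrix whose columns are the frame's x, y, z axes.
In Python, from rig import get_obs, eyes, order, robot gives the robot as it stands. The module is installed in compiled form; this text tells all that it offers.
- The arm moves only by the tool apply_moves, never from a script. Its argument "series" is a list of rows, each an object with "delta_pos": the shift along the world's x, y, z in units of 0.15 m (1.0 is 0.15 m), a list of three; "angular": the turn, a rotation vector about the world's x, y, z in units of 90 degrees (1.0 is 90 degrees), a list of three; "grip": the opening, from 0 (shut) to 1 (fully open). A call has 1 to 8 rows; each row is the pose to reach, as a shift and turn from the pose commanded when the call began; what a row does not reach only later rows make up. A row lasts 1/8 s, in which the tool goes at most 62.5 mm and 10.7 degrees, less where a joint would pass 70% of its speed; a pose out of reach is approached as far as the arm can. A call with a number of a shift or a turn outside -1 to 1 is refused whole. A call with a gripper value outside its range is refused whole. The fingers move at their own pace and stop on an object; the grip force is fixed at half the most. Time passes only in rows, so rows that repeat a pose let the fingers close. It gives the time, the measured TCP pose, the force, the opening and the grip force at its end, in the units of the state.
- get_obs(): the state, without advancing time (a new reading comes with each control period).
- eyes.camera(name): name is "scene" or "top"; returns a dict with "pixels" (420x560x3 uint8, blue, green, red), "fx", "fy", "cx", "cy" (pixels), "rvec" (rotation vector, rad) and "tvec" (3), from world to camera coordinates, as OpenCV has them. Camera axes: x right, y down, z forward; pixel columns grow to the right and rows downward; lengths in m; the calibration is good to about 2 mm. A picture is of the moment at which its call begins. There is no depth.
- order.finish_job(): hands the job in; it is judged then, once.
The state is a dict: "time": time; "joint_positions": joint angles; "joint_velocities": joint speeds; "effort": joint torques, N m; "eef_pos": TCP position; "ee_rot": TCP orientation; "contact_force": force on the tool from outside, world axes, zero at the start; "torque": the same for the moment, N m; "opening": finger opening in m; "finger_force": force on a finger pad.
Only numpy, scipy, OpenCV 4.12 (cv2) and the standard library are available. Lean on these libraries where they do the work, as an engineer would, in place of code of your own. Each camera call takes 0.05 s, during which the arm holds its last target. There are 200 camera calls.

## Working session

There is one attempt and no reset: what is moved stays moved. The work goes in short steps, Python scripts to look and compute and a tool call to move; the robot and the scene stay as the last step left them, time stands still between calls to the robot, and variables do not carry over. Pictures are saved under pics/ and viewed, at most 10 in all, crops included, and the job is handed in when it is done.

Besides the shell and the picture viewer there is one more tool, called in YAML: its name, and indented under it one key for each argument. apply_moves: Moves the arm, as the interface text tells. Shifts and turns lie within -1 to 1; 1 stands for 0.15 m of shift or 90 degrees of turn. Its arguments: {"type":"object","properties":{"series":{"type":"array","items":{"type":"object","properties":{"delta_pos":{"type":"array","items":{"type":"number","minimum":-1,"maximum":1}},"angular":{"type":"array","items":{"type":"number","minimum":-1,"maximum":1}},"grip":{"type":"number"}}}}},"required":["series"]}

```bash
mkdir -p pics
cat > h.py <<'E'
import numpy as np, cv2
from rig import get_obs, eyes, order, robot
def cam(n):
    c=eyes.camera(n); K=np.array([[c['fx'],0,c['cx']],[0,c['fy'],c['cy']],[0,0,1.]])
    c['K']=K; c['R']=cv2.Rodrigues(np.array(c['rvec'],float))[0]; c['t']=np.array(c['tvec'],float).ravel(); c['img']=np.array(c['pixels']); return c
def ray(c,uv):
    d=c['R'].T@np.linalg.inv(c['K'])@np.array([uv[0],uv[1],1.]); return -c['R'].T@c['t'], d
def onz(c,uv,z):
    o,d=ray(c,uv); return o+d*(z-o[2])/d[2]
def tri(c1,u1,c2,u2):
    o1,d1=ray(c1,u1);o2,d2=ray(c2,u2)
    s=np.linalg.lstsq(np.c_[d1,-d2],o2-o1,rcond=None)[0]
    a,b=o1+d1*s[0],o2+d2*s[1]; return (a+b)/2,np.linalg.norm(a-b)
def proj(c,P):
    return cv2.projectPoints(np.array(P,float).reshape(-1,1,3),np.array(c['rvec'],float),c['t'],c['K'],None)[0].reshape(-1,2)
E
python3 - <<'E'
from h import *
for n in('scene','top'):
    c=cam(n); cv2.imwrite(f'pics/{n}0.png',c['img']); print(n,-c['R'].T@c['t'],c['R'][2],c['K'][0,0])
o=get_obs(); print(o['time'],o['eef_pos'],o['ee_rot'],o['opening'])
E
```

```text
scene [1.28890659 0.167797   1.32007219] [-0.4895257  -0.12473204 -0.86302173] 492.7403903391287
top [ 0.42200126 -0.00687473  1.18513855] [ 0.15522426  0.02068355 -0.98766271] 440.2771802193325
0.1 [ 0.24050576 -0.52167309  0.23040446] [[ 9.08193190e-01  4.18551033e-01 -4.04307694e-04]
 [ 4.18551087e-01 -9.08191667e-01  1.69802178e-03]
 [ 3.43519892e-04 -1.71135524e-03 -9.99998477e-01]] 0.08532762881598092
```

View pics/scene0.png

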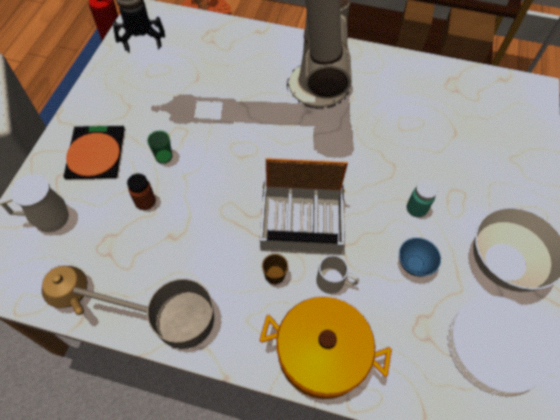

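View pics/top0.png

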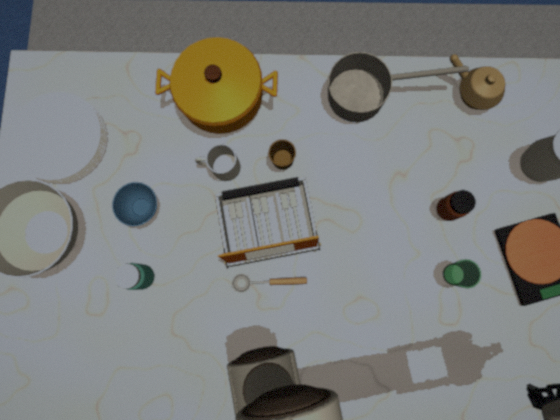

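Scene: the orange flap stands on the robot's side of the case (about 305,172), and the black lip is on the far side (302,237). Top: the lip is at (262,190), the flap's edge at (270,250), and the spoon lies behind the flap at (270,282). I'll enlarge both views.

Run:
```python
from h import *
a=cv2.imread('pics/top0.png')[140:300,180:360]; b=cv2.imread('pics/scene0.png')[145:295,235:375]
a=cv2.resize(a,None,fx=4,fy=4,interpolation=cv2.INTER_CUBIC)[:600]; cv2.imwrite('pics/top0c.png',a[:, :720])
b=cv2.resize(b,None,fx=4,fy=4,interpolation=cv2.INTER_CUBIC); cv2.imwrite('pics/scene0c.png',b)
```

```text
(no output)
```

View pics/top0c.png

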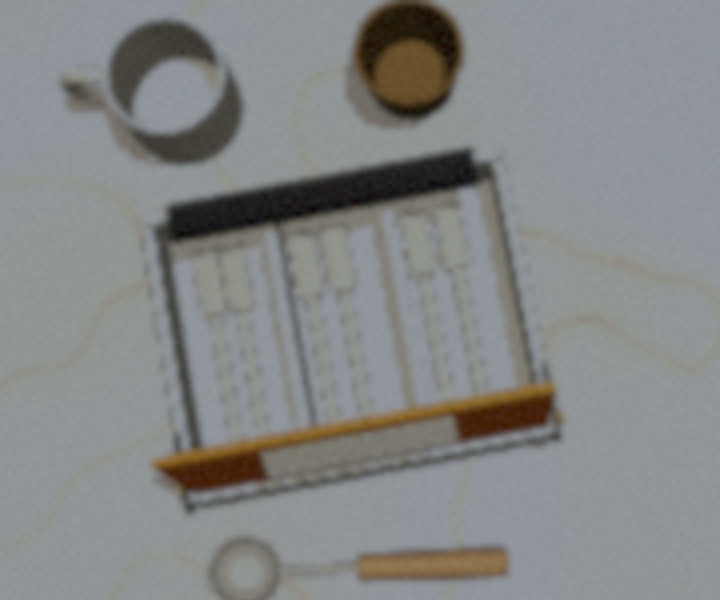

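View pics/scene0c.png

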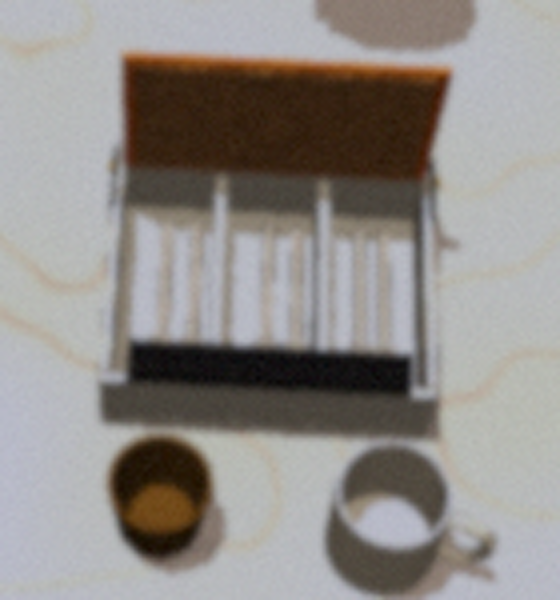

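Run:
```python
from h import *
t=cam('top'); s=cam('scene')
T=lambda x,y:(180+x/4-.4,140+y/4-.4); S=lambda x,y:(235+x/4-.4,145+y/4-.4)
print('flap +y',tri(t,T(155,465),s,S(450,68))); print('flap -y',tri(t,T(555,385),s,S(125,57)))
print('rim lip -y',tri(t,T(497,158),s,S(100,378)),'+y',tri(t,T(150,228),s,S(437,390)))
for n,p in dict(lipL=(165,207),lipR=(472,150),lipl=(172,238),lipr=(477,180)).items(): print(n,onz(t,T(*p),.085))
for n,p in dict(rimhL=(188,507),rimhR=(558,437),riml=(150,228),rimr=(497,158)).items(): print(n,onz(t,T(*p),.07))
for n,p in dict(l1=(130,343),l2=(410,355),l3=(130,380),l4=(410,392)).items(): print(n,onz(s,S(*p),.083))
for n,p,z in [('cupTL',(355,50),.07),('mug',(110,70),.09),('spoon',(245,565),.01),('spoon h',(505,562),.01),('sp handle2',(360,562),.01)]: print(n,onz(t,T(*p),z))
```

```text
flap +y (array([0.47419572, 0.16717089, 0.22355126]), np.float64(0.0006609606885505629))
flap -y (array([ 0.52345977, -0.04986776,  0.22115447]), np.float64(0.0016364501483124676))
rim lip -y (array([ 0.68832365, -0.01963698,  0.06383651]), np.float64(0.003953988705969843)) +y (array([0.63551965, 0.20898418, 0.06577207]), np.float64(0.005096607218856212))
lipL [0.64618226 0.19387909 0.085     ]
lipR [ 0.68779614 -0.00138387  0.085     ]
lipl [0.62614635 0.18839305 0.085     ]
lipr [ 0.66822257 -0.00502976  0.085     ]
rimhL [0.4567516  0.17237015 0.07      ]
rimhR [ 0.50659091 -0.05995451  0.07      ]
riml [0.6351798  0.20564493 0.07      ]
rimr [ 0.68645386 -0.01763981  0.07      ]
l1 [ 0.66556883 -0.00587629  0.083     ]
l2 [0.6218253  0.18717035 0.083     ]
l3 [0.69369399 0.0019595  0.083     ]
l4 [0.65035895 0.1929538  0.083     ]
cupTL [0.75699042 0.07695413 0.07      ]
mug [0.73437043 0.23303814 0.09      ]
spoon [0.42154243 0.14243077 0.01      ]
spoon h [ 0.42792525 -0.02918858  0.01      ]
sp handle2 [0.42546022 0.06646503 0.01      ]
```

The measured sizes agree with those given: flap width 0.222 m, edge height 0.222 m. That puts the case centre near (0.572, 0.0755) with a yaw of about 12.5°. I'll push on the side strip beside the ledge, at r≈90 mm, with the fingers closed. First I move there, at a safe height.

apply_moves:
  series:
    - {"delta_pos":[0.09,0.2,0],"angular":[0,0,-0.07],"grip":0}
    - {"delta_pos":[0.18,0.4,0],"angular":[0,0,-0.136],"grip":0}
    - {"delta_pos":[0.27,0.6,0],"angular":[0,0,-0.136],"grip":0}
    - {"delta_pos":[0.36,0.8,0],"angular":[0,0,-0.136],"grip":0}

```text
time: 0.7
eef_pos: [0.2949, -0.4011, 0.2311]
ee_rot: [[0.976, 0.216, -0.0], [0.216, -0.976, 0.0], [0.0, -0.0, -1.0]]
contact_force: [0.8, 0.2, 0.1]
opening: 0.0123
finger_force: 0.0
```

apply_moves:
  series:
    - {"delta_pos":[0.09,0.2,0],"grip":0}
    - {"delta_pos":[0.18,0.4,0],"grip":0}
    - {"delta_pos":[0.27,0.6,0],"grip":0}
    - {"delta_pos":[0.36,0.8,0],"grip":0}

```text
validation failed for argument at $.se...
```

apply_moves:
  series:
    - {"delta_pos":[0.09,0.2,0],"grip":0}
    - {"delta_pos":[0.18,0.4,0],"grip":0}
    - {"delta_pos":[0.27,0.6,0],"grip":0}
    - {"delta_pos":[0.36,0.8,0],"grip":0}

```text
validation failed for argument at $.se...
```

apply_moves:
  series:
    - {"delta_pos":[0.09,0.2,0],"angular":[0,0,0],"grip":0}
    - {"delta_pos":[0.18,0.4,0],"angular":[0,0,0],"grip":0}
    - {"delta_pos":[0.27,0.6,0],"angular":[0,0,0],"grip":0}
    - {"delta_pos":[0.36,0.8,0],"angular":[0,0,0],"grip":0}

```text
time: 1.2
eef_pos: [0.3489, -0.2811, 0.2312]
ee_rot: [[0.976, 0.216, 0.0], [0.216, -0.976, 0.0], [0.0, -0.0, -1.0]]
contact_force: [0.4, -1.6, 1.1]
opening: -0.0002
finger_force: 0.0
```

apply_moves:
  series:
    - {"delta_pos":[0.09,0.2,0],"angular":[0,0,0],"grip":0}
    - {"delta_pos":[0.18,0.4,0],"angular":[0,0,0],"grip":0}
    - {"delta_pos":[0.27,0.6,0],"angular":[0,0,0],"grip":0}
    - {"delta_pos":[0.36,0.8,0],"angular":[0,0,0],"grip":0}

```text
time: 1.7
eef_pos: [0.4029, -0.1611, 0.2312]
ee_rot: [[0.976, 0.216, -0.0], [0.216, -0.976, 0.0], [-0.0, -0.0, -1.0]]
contact_force: [0.2, -0.2, 0.1]
opening: 0.0001
finger_force: 0.0
```

apply_moves:
  series:
    - {"delta_pos":[0.09,0.2,-0.1],"angular":[0,0,0],"grip":0}
    - {"delta_pos":[0.18,0.4,-0.2],"angular":[0,0,0],"grip":0}
    - {"delta_pos":[0.27,0.6,-0.3],"angular":[0,0,0],"grip":0}
    - {"delta_pos":[0.36,0.8,-0.4],"angular":[0,0,0],"grip":0}
    - {"delta_pos":[0.37,0.836,-0.475],"angular":[0,0,0],"grip":0}
    - {"delta_pos":[0.37,0.836,-0.475],"angular":[0,0,0],"grip":0}

```text
time: 2.45
eef_pos: [0.4572, -0.0367, 0.1591]
ee_rot: [[0.976, 0.217, -0.002], [0.217, -0.976, 0.0], [-0.002, -0.001, -1.0]]
contact_force: [-0.1, 0.4, -0.1]
opening: 0.0
finger_force: 0.0
```

Run:
```python
from h import *
for n in('top','scene'):
    c=cam(n); 
    C=np.array([.572,.0755,0]);ex=np.array([.9763,.2164,0]);ey=np.array([-.2164,.9763,0])
    p=proj(c,[C+X*ex+Y*ey+[0,0,z] for X,Y,z in [(-.085,-.113,.075),(-.135,-.084,.16),(-.075,-.113,.222),(.075,-.1,.079)]]); print(n,p.round())
    q=p.mean(0).astype(int); im=c['img']
    x0=max(0,q[0]-70);y0=max(0,q[1]-60)
    cv2.imwrite(f'pics/{n}1.png',cv2.resize(im[y0:y0+150,x0:x0+150],None,fx=4,fy=4,interpolation=cv2.INTER_CUBIC)); print(x0,y0)
```

```text
top [[317. 246.]
 [310. 267.]
 [319. 236.]
 [299. 186.]]
241 173
scene [[266. 185.]
 [276. 155.]
 [265. 158.]
 [267. 231.]]
198 122
```

View pics/scene1.png

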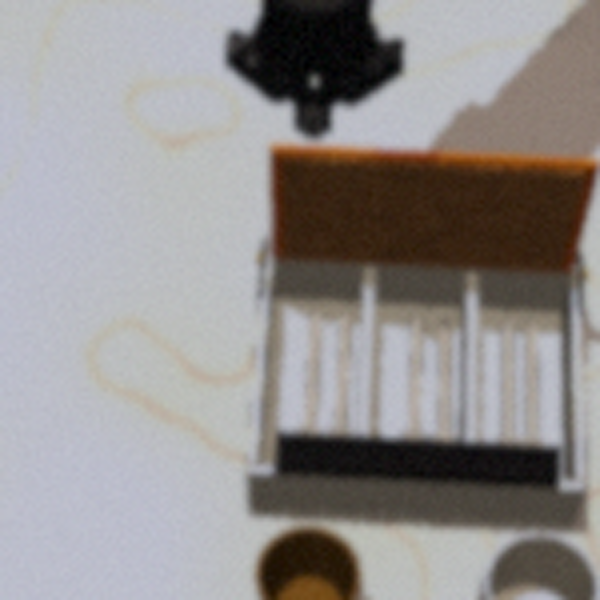

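The hand is behind the flap, in line with its right-hand strip, with the fingertip at about (315,130) in the crop and the flap's side edge at (275,150). Next I start the arc.

apply_moves:
  series:
    - {"delta_pos":[0.098,0.022,0],"angular":[0,0,0],"grip":0}
    - {"delta_pos":[0.182,0.04,0],"angular":[0,0,0],"grip":0}
    - {"delta_pos":[0.234,0.052,0],"angular":[0,0,0],"grip":0}
    - {"delta_pos":[0.28,0.062,0],"angular":[0,0,0],"grip":0}
    - {"delta_pos":[0.325,0.072,-0.007],"angular":[0,0,0],"grip":0}
    - {"delta_pos":[0.374,0.083,-0.013],"angular":[0,0,0],"grip":0}
    - {"delta_pos":[0.423,0.094,-0.027],"angular":[0,0,0],"grip":0}
    - {"delta_pos":[0.472,0.105,-0.04],"angular":[0,0,0],"grip":0}

```text
time: 3.55
eef_pos: [0.5293, -0.0209, 0.1538]
ee_rot: [[0.976, 0.217, -0.0], [0.217, -0.976, -0.0], [-0.0, -0.0, -1.0]]
contact_force: [-0.6, -0.5, 0.3]
opening: 0.0002
finger_force: 0.3
```

Run:
```python
from h import *
c=cam('scene'); cv2.imwrite('pics/scene2.png',cv2.resize(c['img'][100:250,210:390],None,fx=4,fy=4,interpolation=cv2.INTER_CUBIC))
```

```text
(no output)
```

View pics/scene2.png

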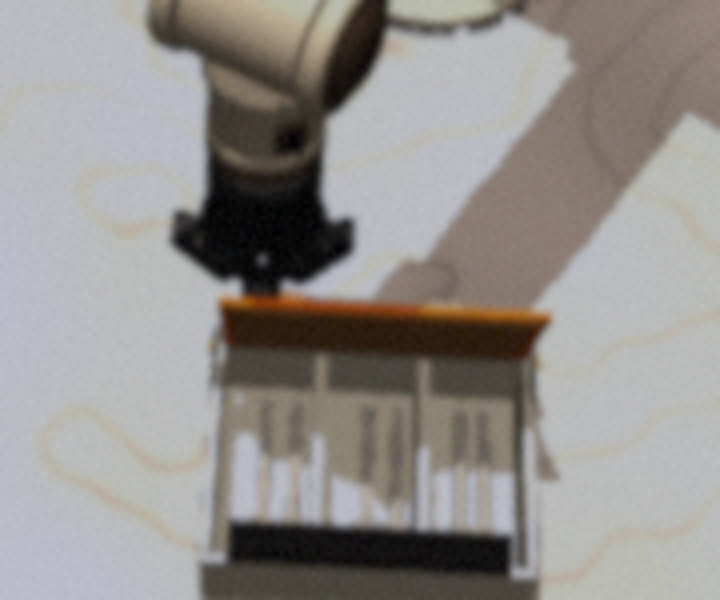

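The flap is leaning forward with its edge at about y=305 in the crop, and the force is small. I continue along the arc.

apply_moves:
  series:
    - {"delta_pos":[0.046,0.01,-0.022],"angular":[0,0,0],"grip":0}
    - {"delta_pos":[0.091,0.02,-0.047],"angular":[0,0,0],"grip":0}
    - {"delta_pos":[0.133,0.03,-0.077],"angular":[0,0,0],"grip":0}
    - {"delta_pos":[0.172,0.038,-0.111],"angular":[0,0,0],"grip":0}
    - {"delta_pos":[0.208,0.046,-0.147],"angular":[0,0,0],"grip":0}
    - {"delta_pos":[0.244,0.054,-0.187],"angular":[0,0,0],"grip":0}
    - {"delta_pos":[0.273,0.061,-0.229],"angular":[0,0,0],"grip":0}
    - {"delta_pos":[0.3,0.066,-0.273],"angular":[0,0,0],"grip":0}

```text
time: 4.6
eef_pos: [0.5743, -0.0111, 0.1127]
ee_rot: [[0.976, 0.216, 0.0], [0.216, -0.976, 0.0], [0.0, -0.0, -1.0]]
contact_force: [-0.6, 0.8, 1.6]
opening: -0.0001
finger_force: 0.5
```

apply_moves:
  series:
    - {"delta_pos":[0.023,0.005,-0.047],"angular":[0,0,0],"grip":0}
    - {"delta_pos":[0.039,0.009,-0.097],"angular":[0,0,0],"grip":0}
    - {"delta_pos":[0.052,0.012,-0.147],"angular":[0,0,0],"grip":0}
    - {"delta_pos":[0.062,0.014,-0.197],"angular":[0,0,0],"grip":0}
    - {"delta_pos":[0.068,0.015,-0.23],"angular":[0,0,0],"grip":0}
    - {"delta_pos":[0.068,0.015,-0.245],"angular":[0,0,0],"grip":0}
    - {"delta_pos":[0.068,0.015,-0.25],"angular":[0,0,0],"grip":0}

```text
time: 5.48
eef_pos: [0.5839, -0.0089, 0.0755]
ee_rot: [[0.976, 0.216, -0.0], [0.216, -0.976, 0.0], [-0.0, -0.0, -1.0]]
contact_force: [0.4, 0.8, 2.0]
opening: -0.0001
finger_force: 0.8
```

Run:
```python
from h import *
o=get_obs(); print(o['eef_pos'],o['contact_force'])
c=cam('top'); cv2.imwrite('pics/top3.png',cv2.resize(c['img'][150:300,180:360],None,fx=4,fy=4,interpolation=cv2.INTER_CUBIC))
c=cam('scene'); cv2.imwrite('pics/scene3.png',cv2.resize(c['img'][130:260,230:380],None,fx=4.5,fy=4.5,interpolation=cv2.INTER_CUBIC))
```

```text
[ 0.58394428 -0.00886239  0.07548419] [0.37621835 0.78794276 2.02194338]
```

View pics/scene3.png

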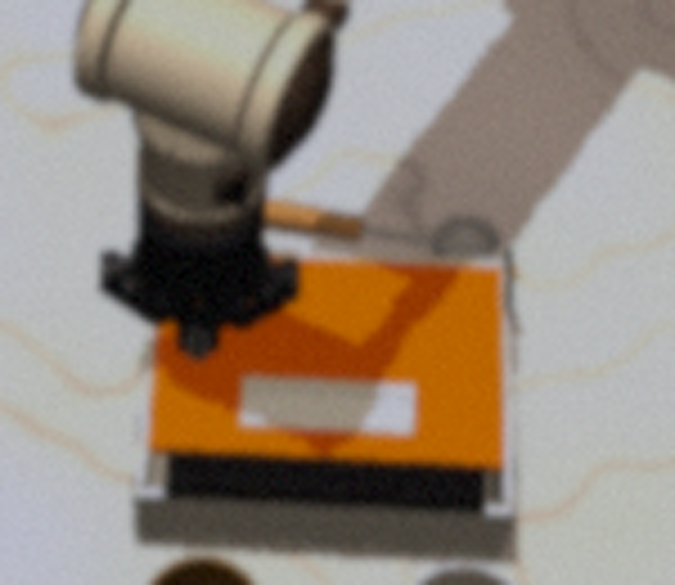

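The flap is down. The ledge is at (240–417, 378–435) in the crop, with the fingertip beside and behind it at (200,350). I press a little, then slide along y until I'm behind the ledge.

apply_moves:
  series:
    - {"delta_pos":[-0.013,-0.003,-0.007],"angular":[0,0,0],"grip":0}
    - {"delta_pos":[-0.026,-0.006,-0.013],"angular":[0,0,0],"grip":0}
    - {"delta_pos":[-0.026,-0.006,-0.013],"angular":[0,0,0],"grip":0}

```text
time: 5.95
eef_pos: [0.5815, -0.0099, 0.0748]
ee_rot: [[0.976, 0.216, 0.003], [0.216, -0.976, -0.0], [0.003, 0.001, -1.0]]
contact_force: [2.6, 1.6, 5.5]
opening: 0.0001
finger_force: 2.4
```

apply_moves:
  series:
    - {"delta_pos":[-0.013,0.06,0],"angular":[0,0,0],"grip":0}
    - {"delta_pos":[-0.026,0.12,0],"angular":[0,0,0],"grip":0}
    - {"delta_pos":[-0.039,0.18,0],"angular":[0,0,0],"grip":0}
    - {"delta_pos":[-0.052,0.24,0],"angular":[0,0,0],"grip":0}
    - {"delta_pos":[-0.065,0.3,0],"angular":[0,0,0],"grip":0}
    - {"delta_pos":[-0.079,0.36,0],"angular":[0,0,0],"grip":0}
    - {"delta_pos":[-0.079,0.36,0],"angular":[0,0,0],"grip":0}

```text
time: 6.82
eef_pos: [0.5689, 0.0439, 0.0748]
ee_rot: [[0.976, 0.217, 0.001], [0.217, -0.976, -0.002], [0.001, 0.002, -1.0]]
contact_force: [0.6, -1.8, 8.2]
opening: 0.0001
finger_force: 4.1
```

Run:
```python
from h import *
c=cam('scene'); cv2.imwrite('pics/scene4.png',cv2.resize(c['img'][130:260,230:380],None,fx=4.5,fy=4.5,interpolation=cv2.INTER_CUBIC))
```

```text
(no output)
```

View pics/scene4.png

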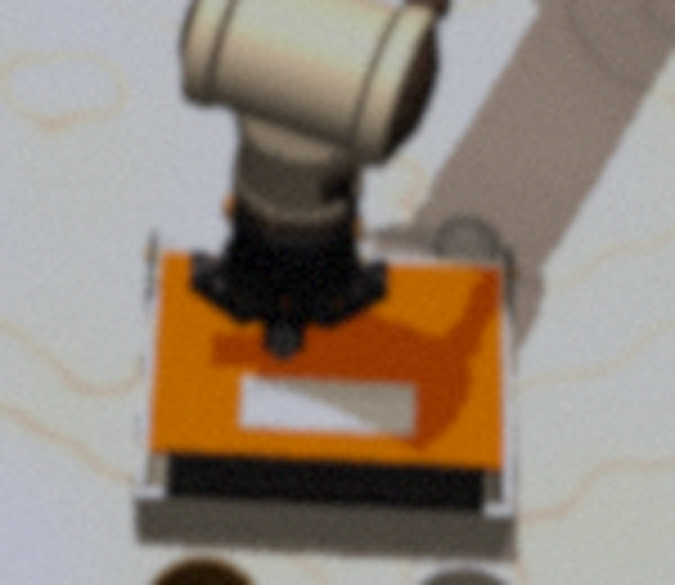

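The fingertip at (283,350) is behind the ledge at (240–417, 380), and the flap hasn't slid. Now I push along +x.

apply_moves:
  series:
    - {"delta_pos":[0.02,0.004,0],"angular":[0,0,0],"grip":0}
    - {"delta_pos":[0.039,0.009,0],"angular":[0,0,0],"grip":0}
    - {"delta_pos":[0.059,0.013,0],"angular":[0,0,0],"grip":0}
    - {"delta_pos":[0.078,0.017,0],"angular":[0,0,0],"grip":0}
    - {"delta_pos":[0.098,0.022,0],"angular":[0,0,0],"grip":0}
    - {"delta_pos":[0.117,0.026,0],"angular":[0,0,0],"grip":0}
    - {"delta_pos":[0.137,0.03,0],"angular":[0,0,0],"grip":0}
    - {"delta_pos":[0.156,0.035,0],"angular":[0,0,0],"grip":0}

```text
time: 7.88
eef_pos: [0.589, 0.0484, 0.0744]
ee_rot: [[0.976, 0.217, -0.008], [0.217, -0.976, -0.003], [-0.008, 0.001, -1.0]]
contact_force: [-12.2, -5.6, 19.3]
opening: 0.0002
finger_force: 10.1
```

apply_moves:
  series:
    - {"delta_pos":[0.01,0.002,0.007],"angular":[0,0,0],"grip":0}
    - {"delta_pos":[0.02,0.004,0.01],"angular":[0,0,0],"grip":0}
    - {"delta_pos":[0.03,0.007,0.01],"angular":[0,0,0],"grip":0}
    - {"delta_pos":[0.04,0.009,0.01],"angular":[0,0,0],"grip":0}

```text
time: 8.38
eef_pos: [0.5952, 0.0505, 0.0747]
ee_rot: [[0.976, 0.217, -0.006], [0.217, -0.976, -0.001], [-0.007, -0.0, -1.0]]
contact_force: [-6.3, -2.6, 9.5]
opening: -0.0002
finger_force: 4.4
```

apply_moves:
  series:
    - {"delta_pos":[0.013,0.003,0],"angular":[0,0,0],"grip":0}
    - {"delta_pos":[0.026,0.006,0],"angular":[0,0,0],"grip":0}
    - {"delta_pos":[0.039,0.009,0],"angular":[0,0,0],"grip":0}
    - {"delta_pos":[0.052,0.012,0],"angular":[0,0,0],"grip":0}

```text
time: 8.88
eef_pos: [0.603, 0.0524, 0.0747]
ee_rot: [[0.976, 0.217, -0.007], [0.217, -0.976, -0.001], [-0.007, -0.0, -1.0]]
contact_force: [-7.0, -1.2, 8.8]
opening: 0.0004
finger_force: 4.4
```

apply_moves:
  series:
    - {"delta_pos":[0.013,0.003,0],"angular":[0,0,0],"grip":0}
    - {"delta_pos":[0.026,0.006,0],"angular":[0,0,0],"grip":0}
    - {"delta_pos":[0.033,0.007,0],"angular":[0,0,0],"grip":0}

```text
time: 9.25
eef_pos: [0.6066, 0.0533, 0.0745]
ee_rot: [[0.976, 0.217, -0.01], [0.217, -0.976, -0.001], [-0.01, -0.001, -1.0]]
contact_force: [-12.7, -1.9, 12.0]
opening: 0.0002
finger_force: 8.6
```

apply_moves:
  series:
    - {"delta_pos":[0.013,0.003,0],"angular":[0,0,0],"grip":0}
    - {"delta_pos":[0.02,0.004,0],"angular":[0,0,0],"grip":0}
    - {"delta_pos":[0.02,0.004,0],"angular":[0,0,0],"grip":0}

```text
time: 9.62
eef_pos: [0.6067, 0.0535, 0.0742]
ee_rot: [[0.976, 0.218, -0.017], [0.218, -0.976, -0.002], [-0.018, -0.002, -1.0]]
contact_force: [-21.9, -4.9, 18.0]
opening: 0.0001
finger_force: 13.0
```

Run:
```python
from h import *
c=cam('scene'); cv2.imwrite('pics/scene5.png',cv2.resize(c['img'][130:260,230:380],None,fx=4.5,fy=4.5,interpolation=cv2.INTER_CUBIC))
```

```text
(no output)
```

View pics/scene5.png

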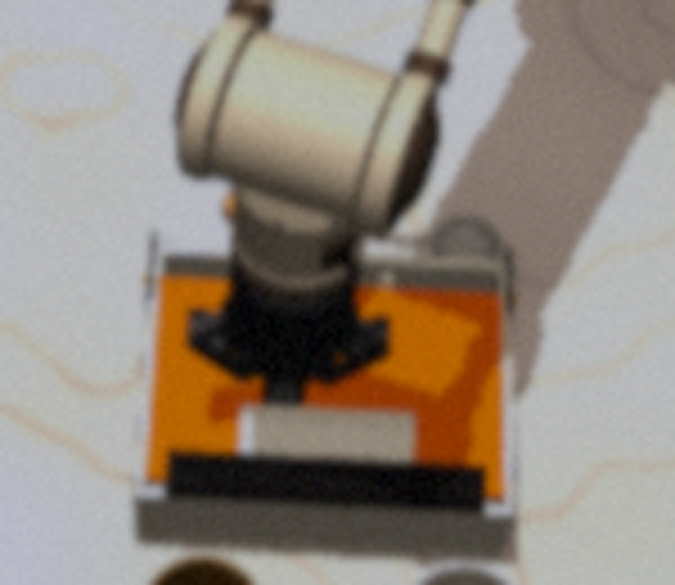

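The ledge has moved about 20 mm to (240–417, 408), the flap's edge is under the black lip, and the force rises without further motion, so it is against the stop. I unload the hand and take it away.

apply_moves:
  series:
    - {"delta_pos":[-0.015,-0.003,0.01],"angular":[0,0,0],"grip":0}
    - {"delta_pos":[-0.022,-0.005,0.03],"angular":[0,0,0],"grip":0}
    - {"delta_pos":[-0.04,-0.009,0.08],"angular":[0,0,0],"grip":0}
    - {"delta_pos":[-0.1,-0.02,0.3],"angular":[0,0,0],"grip":0}
    - {"delta_pos":[-0.3,-0.066,0.6],"angular":[0,0,0],"grip":0}
    - {"delta_pos":[-0.6,-0.132,0.9],"angular":[0,0,0],"grip":0}
    - {"delta_pos":[-0.9,-0.2,1.0],"angular":[0,0,0],"grip":0}
    - {"delta_pos":[-0.9,-0.2,1.0],"angular":[0,0,0],"grip":0}

```text
time: 10.68
eef_pos: [0.4771, 0.0241, 0.2269]
ee_rot: [[0.976, 0.216, 0.003], [0.216, -0.976, -0.001], [0.003, 0.001, -1.0]]
contact_force: [0.5, -0.2, -0.4]
opening: 0.0001
finger_force: 0.0
```

Run:
```python
from h import *
o=get_obs(); print(o['eef_pos'],o['contact_force'])
a=cam('top')['img'][140:300,190:340]; b=cam('scene')['img'][135:295,225:375]
cv2.imwrite('pics/both6.png',cv2.resize(np.hstack([a[:150],b[:150]]),None,fx=2.6,fy=2.6,interpolation=cv2.INTER_CUBIC))
```

```text
[0.47710538 0.02414473 0.22689053] [ 0.53372845 -0.24505325 -0.35430634]
```

View pics/both6.png

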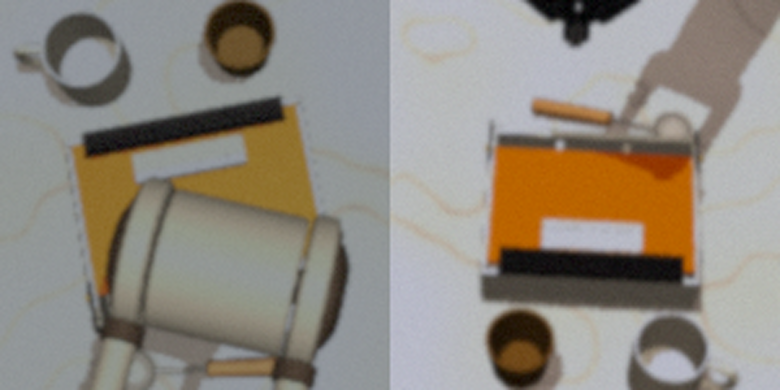

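The flap lies flat with its edge under the lip (black bar at 500–683, 265 in the right half), the hand is clear, and the mug, cup and spoon haven't moved. I'm handing the job in.

```bash
python3 -c "
from rig import order
print(order.finish_job())"
```

```text
the job is handed in; nothing more can be done
None
```

The case is closed and the job is handed in: the flap lies flat, pushed to its stop beneath the lip and held there by it alone, the hand is clear, and the mug, cup and spoon beside the case look unmoved; no verdict was returned.

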